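Weigh a connecting rod on the beam comparator

TASK

Swing both carton flaps open past upright and leave them open, then take the connecting rod out and lay it flat, pointing across the beam, in the middle of the comparator's pan while the beam is still arrested, and let go. Swing the red lever all the way over to free the beam, let the loaded pan sink and rest at the bottom for at least half a second without touching the rod, then swing the lever fully back home so that the beam is held level again with the rod still lying in the pan. Do not knock the other parts on the bench about.

Things in the scene. Friction and masses are not known exactly. Their poses are not given: they have to be found in the camera images.
- balance: the beam comparator, fixed (origin: centre of its underside), left or right of the carton: blue base 150 (x) x 300 (y) x 22 mm, post in the middle. Beam along its y, pivot 115 mm above the bench: pan at the +y end, fixed brass counterpoise (64 mm diameter, top 183 mm up) at y -110 mm. The red arrest lever stands on the -x side
- beam (a joint): tilt of the beam, rad: 0 level (arrested), +0.12 pan end fully down, -0.12 counterpoise end fully down. The rod is always heavier than the counterpoise allows for, so the freed pan sinks to +0.12
- pan (a point): middle of the upper face of the steel pan, 131 mm above the bench when level; pan 200 mm (x) x 110 mm (y, along the beam), lip 4 mm wide and 5 mm high all round; moves and tilts with the beam. Axes as the comparator's when level
- arrest_lever (a joint): swing of the lever, rad: 0 arrested (leans 0.5 rad from upright towards the comparator's -y, away from the pan), 1.0 fully free (leans 0.5 rad towards +y, the pan). Stays where left, 3 to 7 N at its tip. Hinge line along the comparator's x, through its x -125, y -70 mm, 50 mm above the bench; the beam is free of its rests beyond 0.75
- lever_tip (a point): top end of the arrest lever, 105 mm from its hinge: steel stem 12 mm thick with a round red grip 20 mm thick over the top 55 mm
- carton: open-topped cardboard carton, red-printed sides, fixed to the bench (origin: centre of its underside), 210 (its x) x 138 (its y) x 75 mm high, walls 4 mm, inner floor 12 mm above the bench. Two flaps hinge on the long walls; they stand half raised at the start
- flap_left (a joint): angle of the flap on the carton's +y wall, rad: 0 lies flat shut, 1.57 upright, up to 2.4 folded out. Hinge line along x at y +67, 77 mm above the bench; flap 206 mm long, 64 mm deep, 4 mm thick; stays where left
- flap_left_edge (a point): middle of the free edge of the left flap
- flap_right (a joint): angle of the flap on the carton's -y wall, same meaning, hinge line at y -67 mm
- flap_right_edge (a point): middle of the free edge of the right flap
- rod: steel connecting rod lying flat in the carton along its x, about 0.55 kg, 157 mm long (x), 22 mm thick; big end: ring of 60 mm diameter at x -48.5, small end: ring of 34 mm at x +61.5; shank 20 mm wide, 18 thick, x -20 to +45 mm. Origin: middle of its length, on its underside, a good place to grip across the shank (y)
- piston_a: bystander: aluminium piston, 86 mm diameter, 60 mm high, standing on the bench
- piston_b: bystander: a second piston, the same size
- oil_bottle: bystander: grey bottle with red cap and yellow label, 64 mm diameter, 180 mm high
- wrench: bystander: 200 mm wrench lying on the bench (origin: middle of its underside)
- bearing: bystander: dark steel bearing ring, 80 mm outer diameter, 22 mm high
There are look-alikes about, which are no part of the job. Of the things that look like the rod, the largest one is meant.

How it is judged (in metres and radians):
On the way, in this order (a step that is already met when the one before it is completed fails the run):
1. both carton flaps are swung open past upright (1.5 rad) (value of joint each of flap_left, flap_right above 1.5 rad), for 0.2 s.
2. the rod lies flat in the pan, let go, with the beam still arrested (x of rod in the frame of pan between -0.025 and 0.025 m and y of rod in the frame of pan between -0.03 and 0.03 m and z of rod in the frame of pan between -0.004 and 0.004 m and angle between the z axis of rod and the z axis of pan, either way round below 0.06 rad and contact force between the fingers and rod below 0.2 N and value of joint arrest_lever below 0.15 rad and linear speed of rod below 0.03 m/s), for 0.3 s.
3. the lever is over to free (more than 0.85 rad), and the pan with the rod has sunk and rests at the bottom for half a second, the rod untouched (x of rod in the frame of pan between -0.025 and 0.025 m and y of rod in the frame of pan between -0.03 and 0.03 m and z of rod in the frame of pan between -0.004 and 0.004 m and angle between the z axis of rod and the z axis of pan, either way round below 0.06 rad and contact force between the fingers and rod below 0.2 N and value of joint arrest_lever above 0.85 rad and value of joint beam above 0.1 rad and velocity of joint beam between -0.05 and 0.05 rad/s), for 0.5 s.
At the end, for the whole second after the job is handed in: lever home (below 0.12 rad), beam level within 0.03 rad and still, rod at rest flat in the pan (its middle within 25 mm in x and 30 mm in y of the pan's middle, underside within 4 mm of the pan), both flaps still open beyond 1.4 rad (x of rod in the frame of pan between -0.025 and 0.025 m and y of rod in the frame of pan between -0.03 and 0.03 m and z of rod in the frame of pan between -0.004 and 0.004 m and angle between the z axis of rod and the z axis of pan, either way round below 0.06 rad and contact force between the fingers and rod below 0.2 N and value of joint arrest_lever below 0.12 rad and value of joint beam between -0.03 and 0.03 rad and velocity of joint beam between -0.05 and 0.05 rad/s and linear speed of rod below 0.02 m/s and value of joint each of flap_left, flap_right above 1.4 rad); the robot touches nothing.
It fails at once if another part on the bench is moved by more than 30 mm (distance of any of piston_a, piston_b, oil_bottle, wrench, bearing from where it was at the start of the episode above 0.03 m).
It also fails if it takes over 70 s, if anything falls off the work surface, if the arm or the gripper's body presses on something with over 40 N, if the wrist force passes 120 N, or if a joint passes its speed limit or range.

ROBOT

A 7-joint arm with a two-finger parallel gripper is mounted at the origin on the work surface. World frame = base frame: x ahead of the robot, y to its left, z up, the work surface at z = 0. Lengths are in mm, angles in rad, forces in N, time in s.
With the tool pointing down it reaches from about 425 to 825 mm from the base axis. Payload 3.6 kg.
Tool frame: the origin (TCP) lies at the very end of the fingers, on their centre line; the grasp point (between the pads) lies 19 mm behind it; z points along the fingers, y is the direction in which the jaws open and shut (so a half turn about z gives the same grasp; the last joint's range is limited). The gripper opens to 93 mm and grips with 3 to 60 N. Pads are 15 mm wide; open, the fingers measure 128 mm over their backs; the gripper's body (75 mm by 188 mm) begins 65 mm behind the grasp point.
Start: joints at [1.105, 0.615, -0.013, 1.423, 0.008, 1.103, -0.04], TCP at [276.162, -588.385, 218.64] pointing down, gripper open.
Joint ranges: [-3.12, 3.12], [-0.3, 2.06], [-1.34, 1.32], [0.26, 2.42], [-1.36, 4.5], [0.01, 1.98], [-2.84, 2.84]. Speed limits (rad/s): [2.79, 2.79, 3.14, 3.14, 3.14, 3.14, 3.14].

INTERFACE

Orientations are given as a unit quaternion [w, x, y, z].
In Python, from station import arm gives the robot as it stands.
- The arm moves only by the tool send_rows, never from a script. Its argument "motion" is a list that holds one entry, the list of rows, each a list of 5 numbers: the shift along the tool's x, y, z in m, then the turn about the tool's z in rad, then the closure, from -1 (fully open) to 1 (shut). In form: [[[tx, ty, tz, spin, jaw], ...]]. A call has 1 to 5 rows; each row shifts and turns the commanded pose from where the row before left it, along the tool's axes as they then stand; what a row does not reach is not made up. A row lasts 1/10 s, in which the tool goes at most 50 mm and 8.59 degrees, less where a joint would pass 70% of its speed; a pose out of reach is approached as far as the arm can. A call is refused whole if a number of a shift passes 0.05 or a number of a turn 0.15, either way. A call with a gripper value outside its range is refused whole. The fingers move at their own pace and stop on an object; the grip force is fixed at half the most. Time passes only in rows, so rows that do not move let the fingers close. It gives the time, the measured TCP pose, the force and the opening at its end, in the units of the state.
- arm.observe(): the state, without advancing time (a new reading comes with each control period).
- arm.camera(name): name is "scene" or "top" or "wrist"; returns a dict with "pixels" (420x560x3 uint8, red, green, blue), "fx", "fy", "cx", "cy" (pixels), "distortion" ([k1, k2, p1, p2, k3] as OpenCV has them; the pictures are not rectified), "eye" and "attitude" of the camera in the world; the wrist camera has in their place "T_tool_cam" (4x4, takes a point from camera to tool coordinates, whose origin is the TCP and whose axes are the flange's). Camera axes: x right, y down, z forward; pixel columns grow to the right and rows downward; lengths in mm; the calibration is good to about 2 mm. A picture is of the moment at which its call begins: read the wrist's pose just before it. There is no depth.
- arm.finish_job(): hands the job in, once; it reports no verdict.
The state is a dict: "time": time; "joint_positions": joint angles; "qvel": joint speeds; "effort": joint torques, N m; "tool_pos": TCP position; "tool_rot": TCP orientation; "force": force on the tool from outside, world axes, zero at the start; "wrist_torque": the same for the moment, N m; "grip_width": finger opening in mm.
Only numpy, scipy, OpenCV 4.12 (cv2) and the standard library are available. Lean on these libraries where they do the work, as an engineer would, in place of code of your own. Each camera call takes 0.05 s, during which the arm holds its last target. There are 200 camera calls.

## Working session

There is one attempt and no reset: what is moved stays moved. The work goes in short steps, Python scripts to look and compute and a tool call to move; the robot and the scene stay as the last step left them, time stands still between calls to the robot, and variables do not carry over. Pictures are saved under pics/ and viewed, about 8 in all and at most 12, crops included, and the job is handed in when it is done.

Besides the shell and the picture viewer there is one more tool, called as name(argument=value, ...), one argument or row to a line, values as JSON. send_rows: Moves the arm, as the interface text tells. Its arguments: {"type":"object","properties":{"motion":{"type":"array","items":{"type":"array","items":{"type":"array","items":{"type":"number"}}}}},"required":["motion"]}

```bash
mkdir -p pics; ls; cat > h.py <<'E'
import numpy as np, cv2
from station import arm
from scipy.spatial.transform import Rotation as R
def rot(q): return R.from_quat([q[1],q[2],q[3],q[0]]).as_matrix()
def shot(name,fn=None):
    s=arm.observe(); c=arm.camera(name); p=np.array(c["pixels"])
    K=np.array([[c["fx"],0,c["cx"]],[0,c["fy"],c["cy"]],[0,0,1]]); D=np.array(c["distortion"],float)
    if name=="wrist":
        T=np.array(c["T_tool_cam"]); Rt=rot(s["tool_rot"]); Rm=Rt@T[:3,:3]; eye=np.array(s["tool_pos"])+Rt@T[:3,3]
    else:
        a=np.array(c["attitude"],float); Rm=rot(a) if a.size==4 else a.reshape(3,3); eye=np.array(c["eye"],float)
    if fn:
        cv2.imwrite(f"pics/{fn}.png",p[:,:,::-1]); np.savez(f"pics/{fn}.npz",p=p,K=K,D=D,Rm=Rm,eye=eye)
    return dict(p=p,K=K,D=D,Rm=Rm,eye=eye)
def load(fn): return dict(np.load(f"pics/{fn}.npz"))
def cast(c,uv,z):
    uv=np.array(uv,float).reshape(-1,1,2); n=cv2.undistortPoints(uv,c["K"],c["D"]).reshape(-1,2)
    d=np.c_[n,np.ones(len(n))]@c["Rm"].T
    return c["eye"]+d*((np.array(z)-c["eye"][2])/d[:,2])[:,None]
def proj(c,P):
    P=np.array(P,float).reshape(-1,3); v,_=cv2.Rodrigues(c["Rm"].T)
    return cv2.projectPoints(P,v,-c["Rm"].T@c["eye"],c["K"],c["D"])[0].reshape(-1,2)
E
python3 - <<'E'
from h import *
for n in("scene","top"):
    c=shot(n,n+"0"); print(n,c["eye"],c["Rm"].round(3).tolist(),c["K"][0,0])
print(arm.observe())
E
```

```text
pics
scene [1367.30897876 -699.78558737 1229.45548759] [[0.655, 0.558, -0.509], [0.756, -0.47, 0.456], [0.015, -0.684, -0.73]] 500.65960339426425
top [3.87167206e+02 1.04065095e+00 1.43307132e+03] [[0.021, -0.989, 0.144], [-1.0, -0.023, -0.015], [0.018, -0.144, -0.989]] 451.38467643061773
{'time': 0.1, 'joint_positions': array([ 1.1055206 ,  0.61584369, -0.01260018,  1.42471206,  0.00807855,
        1.10340409, -0.0403716 ]), 'qvel': array([ 4.27733588e-05, -9.95397716e-04, -8.67021266e-04, -4.11594042e-03,
        4.96999588e-04,  3.80180937e-04, -4.93909328e-04]), 'effort': array([ 8.46090916e-04, -4.60041082e+01,  2.10097264e-01, -1.66245639e+01,
       -6.12033578e-02,  1.69775868e-02,  9.79599258e-05]), 'tool_pos': array([ 275.84914062, -587.78556294,  217.59211626]), 'tool_rot': array([-1.12888646e-03,  9.76022508e-01,  2.17666535e-01, -2.61410979e-04]), 'force': array([-0.09614773,  0.32787996, -0.2990888 ]), 'wrist_torque': array([ 0.04309199,  0.00758877, -0.01114992]), 'grip_width': 93.00323956700393}
```

View pics/top0.png

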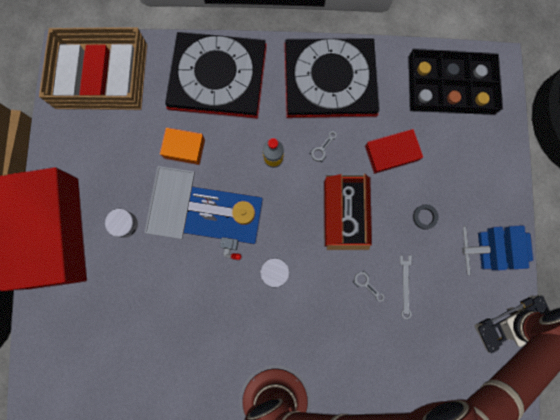

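View pics/scene0.png

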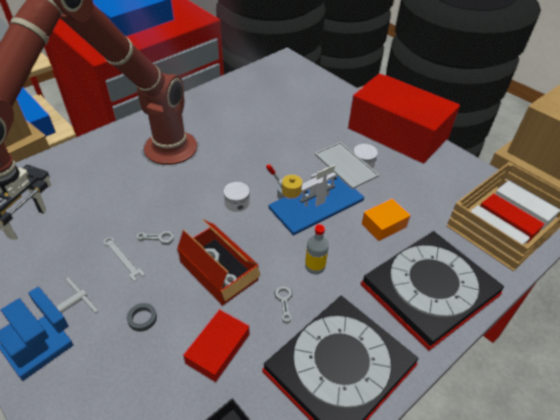

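```bash
python3 - <<'E'
from h import *
c=load("top0"); p=c["p"]; hsv=cv2.cvtColor(p,cv2.COLOR_RGB2HSV)
def blob(m,x0,y0,x1,y1,name,z):
    k=np.zeros_like(m); k[y0:y1,x0:x1]=m[y0:y1,x0:x1]
    cs,_=cv2.findContours(k,cv2.RETR_EXTERNAL,cv2.CHAIN_APPROX_NONE); q=max(cs,key=cv2.contourArea)
    W=cast(c,q.reshape(-1,2),z)[:,:2].astype(np.float32)
    r=cv2.minAreaRect(W); print(name,len(q),np.round(r[0],1),np.round(r[1],1),round(r[2],2), cv2.boundingRect(q))
H,S,V=[hsv[:,:,i].astype(int) for i in range(3)]
print("pan px",p[200,165],"table",p[300,200],"weight",p[205,240],"carton",p[230,330],"lever",p[257,237], "piston",p[272,275])
blob(((H>100)&(H<125)&(S>130)).astype(np.uint8),140,160,270,250,"base",22)
blob(((H>12)&(H<32)&(S>100)).astype(np.uint8),220,190,265,230,"weight",183)
pan=((S<60)&(V>105)).astype(np.uint8)
blob(pan,140,160,192,245,"pan",136)
blob((((H<8)|(H>172))&(S>130)).astype(np.uint8),215,240,250,270,"lever",140)
blob((((H<12)|(H>170))&(S>100)).astype(np.uint8),315,165,380,260,"carton",75)
v=cv2.resize(np.vstack([p[150:290,140:280]]),None,fx=4,fy=4,interpolation=cv2.INTER_CUBIC)
w=cv2.resize(p[165:260,310:385],None,fx=4,fy=4,interpolation=cv2.INTER_CUBIC)
o=np.zeros((560,860,3),np.uint8); o[:,:560]=v; o[:380,560:]=w
cv2.imwrite("pics/crop.png",cv2.resize(o[:,:,::-1],(800,521)))
E
```

```text
pan px [139 142 148] table [105 106 118] weight [164 129  54] carton [118  25   9] lever [180  23  24] piston [170 169 186]
base 416 [568.4 178.6] [226.8 147.7] 82.43 (184, 187, 78, 57)
weight 61 [555.3 101.1] [59.2 58.8] 1.35 (233, 202, 22, 22)
pan 281 [588.9 335.2] [253.  152.5] 3.01 (140, 160, 52, 85)
lever 24 [435.  123.1] [27.5 15.6] 80.11 (231, 253, 10, 7)
carton 226 [ 587.8 -206. ] [219.5 142.4] 1.15 (324, 174, 48, 72)
```

View pics/crop.png

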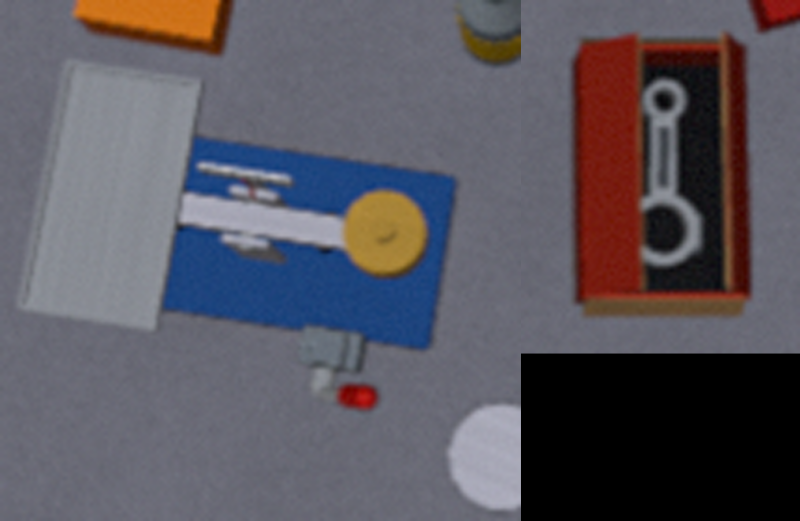

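```bash
python3 - <<'E'
from h import *
c=load("top0"); s=load("scene0")
f=3.7209
B=lambda u,v:(140+u/f-.4,150+v/f-.4); C=lambda u,v:(310+(u-521)/f-.4,165+v/f-.4)
pr=lambda n,P:print(n,P.round(1).tolist())
pan=cast(c,[B(67,60),B(200,80),B(155,330),B(20,310)],136); pr("pan",pan[:,:2]); pr("panc",pan.mean(0)); 
print("sides",np.linalg.norm(pan-np.roll(pan,-1,0),axis=1).round(1))
base=cast(c,[B(455,178),B(426,349)],22); pr("base -y corners",base); print(np.linalg.norm(base[0]-base[1]))
pr("weight",cast(c,[B(385,233)],183)); pr("levertip",cast(c,[B(366,397)],140))
pr("carton near rim",cast(c,[C(577,300),C(748,298),C(735,40)],77))
pr("flapL edge", cast(c,[C(640,40),C(640,290)],125)); pr("flapR edge", cast(c,[C(722,40),C(726,290)],125))
pr("rod big,small",cast(c,[C(667,228),C(664,101)],34))
pr("pistons",cast(c,[(120,222),(275,272)],60))
o=np.vstack([cv2.resize(s["p"][210:310,170:270],(520,520),interpolation=cv2.INTER_CUBIC)])
cv2.imwrite("pics/crop2.png",o[:,:,::-1])
E
```

```text
pan [[694.9, 364.0], [680.9, 256.8], [482.3, 281.8], [495.1, 388.4]]
panc [588.3, 322.7, 136.0]
sides [108.1 200.1 107.4 201.2]
base -y corners [[626.3, 57.4, 22.0], [480.2, 77.6, 22.0]]
147.468817252217
weight [[555.9, 102.3, 183.0]]
levertip [[434.6, 116.0, 140.0]]
carton near rim [[475.8, -137.6, 77.0], [480.2, -277.1, 77.0], [694.1, -267.5, 77.0]]
flapL edge [[681.2, -181.4, 125.0], [481.5, -182.1, 125.0]]
flapR edge [[683.0, -247.5, 125.0], [482.8, -249.8, 125.0]]
rod big,small [[540.7, -217.4, 34.0], [649.2, -214.7, 34.0]]
pistons [[533.1, 491.4, 60.0], [392.8, 9.9, 60.0]]
```

View pics/crop2.png

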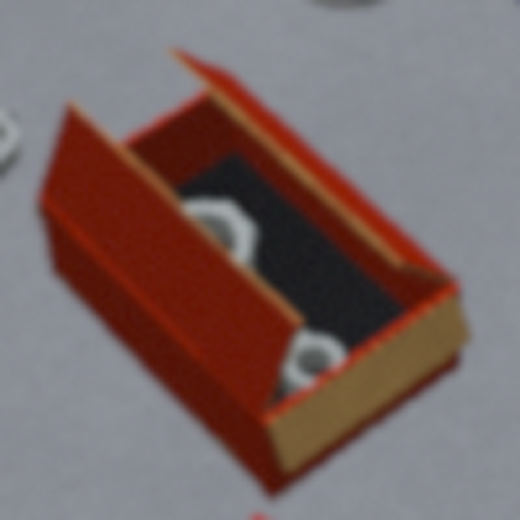

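send_rows(
  motion=[
    [[0, 0, 0, 0.147, 1], [0, 0, 0, 0.147, 1], [0, 0, 0, 0.147, 1], [0, 0, 0, 0, 1]],
  ],
)

```text
time: 0.5
tool_pos: [276.2, -587.9, 218.0]
tool_rot: [-0.001, 1.0, -0.001, -0.001]
force: [0.6, 0.3, -0.4]
grip_width: 65.5
```

send_rows(
  motion=[
    [[0.03, -0.037, 0, 0, 1], [0.03, -0.037, 0, 0, 1], [0.03, -0.037, 0, 0, 1], [0.03, -0.037, 0, 0, 1], [0.03, -0.037, 0, 0, 1]],
  ],
)

```text
time: 1.0
tool_pos: [427.4, -402.0, 218.5]
tool_rot: [-0.0, 1.0, 0.001, -0.0]
force: [-0.0, -1.4, -0.3]
grip_width: 25.4
```

send_rows(
  motion=[
    [[0.03, -0.037, 0, 0, 1], [0.03, -0.037, 0, 0, 1], [0.03, -0.037, 0, 0, 1], [0.03, -0.037, 0, 0, 1], [0.03, -0.037, 0, 0, 1]],
  ],
)

```text
time: 1.5
tool_pos: [577.8, -217.4, 218.6]
tool_rot: [-0.0, 1.0, 0.001, -0.0]
force: [0.3, -0.3, 1.1]
grip_width: 0.5
```

send_rows(
  motion=[
    [[0, -0.003, 0.04, 0, 1], [0, 0, 0.04, 0, 1], [0, 0, 0.038, 0, 1], [0, -0.015, 0, 0, 1], [0, -0.02, 0, 0, 1]],
  ],
)

```text
time: 2.0
tool_pos: [576.3, -182.3, 100.6]
tool_rot: [0.001, 1.0, -0.001, -0.001]
force: [-0.5, -1.4, 0.6]
grip_width: 0.5
```

send_rows(
  motion=[
    [[0, -0.015, 0, 0, 1], [0, -0.015, 0, 0, 1], [0, -0.01, 0, 0, 1], [0, -0.005, 0, 0, 1], [0, 0, 0, 0, 1]],
  ],
)

```text
time: 2.5
tool_pos: [577.6, -134.6, 101.1]
tool_rot: [-0.0, 1.0, -0.0, 0.0]
force: [-0.7, 0.1, 0.4]
grip_width: 0.5
```

Now a bit further left, then sweep right for the other flap.

send_rows(
  motion=[
    [[0, -0.008, 0, 0, 1], [0, 0, 0, 0, 1], [0, 0.03, 0, 0, 1], [0, 0.04, 0, 0, 1], [0, 0.03, 0, 0, 1]],
  ],
)

```text
time: 3.0
tool_pos: [576.6, -230.6, 100.7]
tool_rot: [0.0, 1.0, -0.002, -0.0]
force: [1.0, -1.2, -0.7]
grip_width: 0.3
```

send_rows(
  motion=[
    [[0, 0.015, 0, 0, 1], [0, 0.015, 0, 0, 1], [0, 0.01, 0, 0, 1], [0, 0.005, 0, 0, 1], [0, 0, 0, 0, 1]],
  ],
)

```text
time: 3.5
tool_pos: [576.9, -272.8, 100.5]
tool_rot: [-0.0, 1.0, -0.001, -0.0]
force: [0.2, -0.8, -0.5]
grip_width: 0.5
```

```bash
python3 - <<'E'
from h import *
c=shot("scene","scene1"); t=shot("top","top1")
a=cv2.resize(c["p"][200:310,165:275],(400,400),interpolation=cv2.INTER_CUBIC)
b=cv2.resize(t["p"][160:270,295:405],(400,400),interpolation=cv2.INTER_CUBIC)
cv2.imwrite("pics/crop3.png",np.hstack([a,b])[:,:,::-1])
E
```

```text
(no output)
```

View pics/crop3.png

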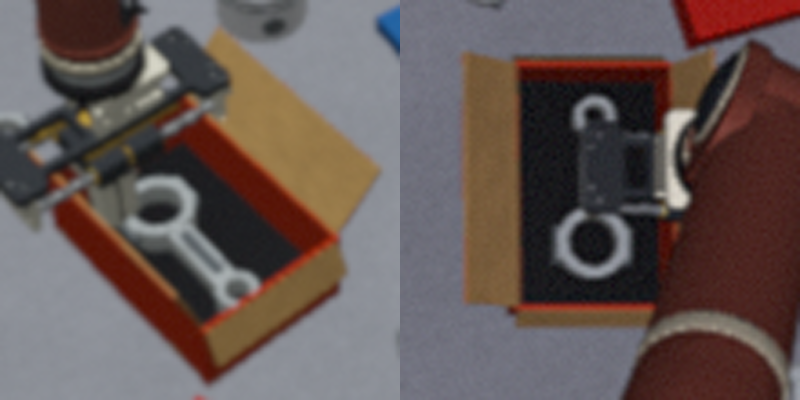

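send_rows(
  motion=[
    [[0, 0.01, 0, 0, 1], [0, 0.006, 0, 0, 1], [0, 0, 0, 0, 1], [0, -0.03, -0.02, 0, -0.1], [0.005, -0.03, -0.05, 0, -0.1]],
  ],
)

```text
time: 4.1
tool_pos: [577.8, -233.1, 160.3]
tool_rot: [-0.001, 1.0, -0.002, -0.005]
force: [1.4, 0.4, -0.4]
grip_width: 11.7
```

send_rows(
  motion=[
    [[0.005, -0.012, -0.05, 0, -0.1], [0, 0, -0.02, 0, -0.1], [0, 0, 0, 0, -0.1], [0, 0, 0, 0, -0.1]],
  ],
)

```text
time: 4.5
tool_pos: [585.4, -222.5, 231.4]
tool_rot: [0.0, 1.0, -0.002, -0.0]
force: [-0.5, 0.2, -0.1]
grip_width: 43.9
```

```bash
python3 - <<'E'
from h import *
w=shot("wrist","w1"); t=shot("top","top2")
b=cv2.resize(t["p"][160:270,295:405],(420,420),interpolation=cv2.INTER_CUBIC)
o=np.hstack([w["p"],b])[:,:,::-1]; cv2.imwrite("pics/crop4.png",cv2.resize(o,(800,343)))
E
```

```text
(no output)
```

View pics/crop4.png

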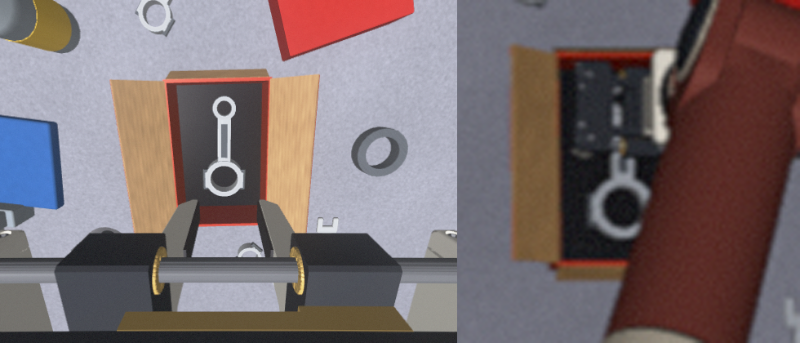

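```bash
python3 - <<'E'
from h import *
w=load("w1"); g=cv2.cvtColor(w["p"],cv2.COLOR_RGB2HSV); m=((g[:,:,2]>120)&(g[:,:,1]<60)).astype(np.uint8); k=np.zeros_like(m); k[112:245,230:318]=m[112:245,230:318]
cs,_=cv2.findContours(k,cv2.RETR_EXTERNAL,cv2.CHAIN_APPROX_NONE); q=max(cs,key=cv2.contourArea).reshape(-1,2)
W=cast(w,q,34)[:,:2]; r=cv2.minAreaRect(W.astype(np.float32)); print(r)
e=cast(w,[(273,131),(273,219)],34); print(e)
x=W[:,0]; mid=(x.min()+x.max())/2; s=W[(x>mid-10)&(x<mid+25)]; print(x.min(),x.max(),"shank y",s[:,1].min(),s[:,1].max())
s1=W[(x>mid-10)&(x<mid)];s2=W[(x>mid+20)&(x<mid+30)]; print(s1[:,1].min(),s1[:,1].max(),s2[:,1].min(),s2[:,1].max())
hx=cast(w,[(111*1.225,81*1.225),(320*1.225,75*1.225),(167*1.225,83*1.225),(269*1.225,80*1.225)],[120,120,77,77]); print(hx)
E
```

```text
((590.203369140625, -213.82046508789062), (156.81204223632812, 64.3746109008789), 0.9162260890007019)
[[ 653.69517338 -214.96283421   34.        ]
 [ 541.83223684 -213.89952796   34.        ]]
511.8917240383258 668.5831175050731 shank y -225.75929371238936 -205.3418585266274
-225.7528426368583 -205.3418585266274 -225.7605887457817 -205.8322713885309
[[ 684.7011836   -95.49859011  120.        ]
 [ 690.14475332 -321.93707878  120.        ]
 [ 684.75397769 -145.79508859   77.        ]
 [ 687.92724041 -274.08505659   77.        ]]
```

send_rows(
  motion=[
    [[0.005, -0.007, 0.05, 0, -0.1], [0, 0, 0.05, 0, -0.1], [0, 0, 0.05, 0, -0.1], [0, 0, 0.03, 0, -0.1], [0, 0, 0, 0, -0.1]],
  ],
)

```text
time: 5.1
tool_pos: [585.6, -213.5, 45.8]
tool_rot: [-0.002, 1.0, -0.001, -0.007]
force: [0.2, 0.3, -0.8]
grip_width: 51.0
```

send_rows(
  motion=[
    [[0, 0, 0.01, 0, -0.1], [0, 0, 0.01, 0, -0.1], [0, 0, 0.009, 0, -0.1], [0, 0, 0, 0, -0.1]],
  ],
)

```text
time: 5.5
tool_pos: [590.6, -214.8, 23.0]
tool_rot: [-0.0, 1.0, -0.001, -0.0]
force: [-0.0, 0.8, 0.3]
grip_width: 51.0
```

send_rows(
  motion=[
    [[0, 0, 0.004, 0, -0.1], [0, 0, 0, 0, 1], [0, 0, 0, 0, 1], [0, 0, 0, 0, 1], [0, 0, 0, 0, 1]],
  ],
)

```text
time: 6.0
tool_pos: [591.2, -215.0, 19.8]
tool_rot: [0.0, 1.0, -0.001, 0.0]
force: [0.4, 0.1, -0.6]
grip_width: 24.0
```

send_rows(
  motion=[
    [[0, 0, 0, 0, 1], [0, 0, 0, 0, 1], [0, 0, -0.01, 0, 1], [0, 0, -0.02, 0, 1], [0, 0, -0.03, 0, 1]],
  ],
)

```text
time: 6.5
tool_pos: [588.1, -213.4, 77.4]
tool_rot: [-0.002, 1.0, -0.001, -0.004]
force: [-0.1, 0.6, -5.2]
grip_width: 19.5
```

send_rows(
  motion=[
    [[0, 0, -0.04, 0, 1], [0, 0, -0.04, 0, 1], [0, 0, -0.04, 0, 1], [0, 0, -0.02, 0, 1], [0, 0, 0, 0, 1]],
  ],
)

```text
time: 7.0
tool_pos: [592.3, -215.2, 222.7]
tool_rot: [0.001, 1.0, -0.001, 0.003]
force: [0.6, -0.8, -5.1]
grip_width: 19.8
```

send_rows(
  motion=[
    [[0, -0.02, 0, 0, 1], [0, -0.04, 0, 0, 1], [0, -0.045, 0, 0, 1], [0, -0.045, 0, 0, 1], [0, -0.045, 0, 0, 1]],
  ],
)

```text
time: 7.5
tool_pos: [589.0, -17.9, 216.6]
tool_rot: [-0.0, 1.0, -0.001, -0.003]
force: [0.1, 0.8, -5.3]
grip_width: 19.5
```

send_rows(
  motion=[
    [[0, -0.045, 0, 0, 1], [0, -0.045, 0, 0, 1], [0, -0.045, 0, 0, 1], [0, -0.045, 0, 0, 1], [0, -0.045, 0, 0, 1]],
  ],
)

```text
time: 8.0
tool_pos: [589.6, 206.3, 216.4]
tool_rot: [0.001, 1.0, -0.001, -0.003]
force: [1.0, -0.2, -5.2]
grip_width: 19.5
```

send_rows(
  motion=[
    [[0, -0.03, 0, 0, 1], [0, 0, 0, 0.063, 1], [0, 0, 0, 0.063, 1], [0, 0, 0, 0, 1], [0, 0, 0, 0, 1]],
  ],
)

```text
time: 8.5
tool_pos: [590.7, 234.5, 217.4]
tool_rot: [0.001, 0.998, -0.064, -0.002]
force: [0.1, 0.1, -4.8]
grip_width: 19.6
```

```bash
python3 - <<'E'
from h import *
w=shot("wrist","w2"); s=arm.observe(); print(s["tool_pos"],s["tool_rot"],s["force"])
cs=shot("scene","scene2")
b=cv2.resize(cs["p"][120:240,255:415],(560,420),interpolation=cv2.INTER_CUBIC)
cv2.imwrite("pics/crop5.png",cv2.resize(np.hstack([w["p"],b])[:,:,::-1],(800,300)))
E
```

```text
[591.06161846 234.49467072 217.98935053] [ 6.53745425e-04  9.97965509e-01 -6.37359564e-02 -1.46424181e-03] [ 0.15455395 -0.8612426  -6.32192291]
```

View pics/crop5.png

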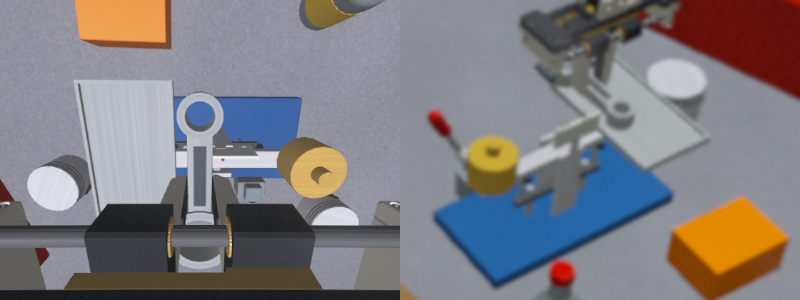

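```bash
python3 - <<'E'
from h import *
w=load("w2"); P=cast(w,[(109,113),(240,113),(243,245),(127,290)],136)[:,:2]; print(P.round(1))
a=-.126; X=np.array([np.cos(a),np.sin(a)]); m=P[:2].mean(0); print("len",np.linalg.norm(P[0]-P[1]),"centre",m-100*X)
E
```

```text
[[693.8 358.6]
 [680.7 254.8]
 [566.4 271.3]
 [533.9 390.2]]
len 104.62035126099389 centre [588.04128008 319.23051171]
```

send_rows(
  motion=[
    [[-0.007, -0.043, 0, 0, 1], [-0.006, -0.043, 0, 0, 1], [0, 0, 0.03, 0, 1], [0, 0, 0.025, 0, 1], [0, 0, 0, 0, 1]],
  ],
)

```text
time: 9.1
tool_pos: [586.7, 320.2, 159.6]
tool_rot: [0.003, 0.998, -0.064, -0.005]
force: [-0.1, -0.5, -6.3]
grip_width: 19.7
```

send_rows(
  motion=[
    [[0, 0, 0.01, 0, 1], [0, 0, 0.006, 0, 1], [0, 0, 0, 0, 1], [0, 0, 0, 0, 1]],
  ],
)

```text
time: 9.5
tool_pos: [590.6, 322.1, 149.4]
tool_rot: [-0.001, 0.998, -0.064, 0.001]
force: [-0.5, -0.9, -6.4]
grip_width: 19.4
```

send_rows(
  motion=[
    [[0, 0, 0.004, 0, 1], [0, 0, 0.003, 0, 1], [0, 0, 0, 0, 1], [0, 0, 0, 0, 1]],
  ],
)

```text
time: 9.9
tool_pos: [590.0, 322.1, 141.4]
tool_rot: [0.0, 0.998, -0.064, -0.0]
force: [-0.8, -0.4, -6.3]
grip_width: 19.4
```

send_rows(
  motion=[
    [[0, 0, 0.002, 0, 1], [0, 0, 0, 0, 1], [0, 0, 0, 0, 1]],
  ],
)

```text
time: 10.2
tool_pos: [590.1, 322.0, 139.5]
tool_rot: [-0.0, 0.998, -0.064, -0.0]
force: [0.8, 0.3, -6.0]
grip_width: 20.0
```

send_rows(
  motion=[
    [[0, 0, 0.001, 0, 1], [0, 0, 0, 0, 1]],
  ],
)

```text
time: 10.4
tool_pos: [590.2, 322.2, 138.9]
tool_rot: [-0.0, 0.998, -0.064, 0.0]
force: [-0.7, 0.5, -4.0]
grip_width: 19.9
```

send_rows(
  motion=[
    [[0, 0, 0.001, 0, 1], [0, 0, 0, 0, 1]],
  ],
)

```text
time: 10.6
tool_pos: [590.3, 322.2, 138.5]
tool_rot: [-0.0, 0.998, -0.064, 0.0]
force: [-1.9, -0.2, -0.9]
grip_width: 19.7
```

send_rows(
  motion=[
    [[0, 0, 0, 0, 0.4], [0, 0, 0, 0, 0.2], [0, 0, 0, 0, 0.1], [0, 0, 0, 0, 0], [0, 0, 0, 0, 0]],
  ],
)

```text
time: 11.1
tool_pos: [590.2, 322.1, 137.7]
tool_rot: [-0.0, 0.998, -0.064, 0.0]
force: [-0.1, 0.5, 0.3]
grip_width: 45.9
```

send_rows(
  motion=[
    [[0, 0, -0.02, 0, 0], [0, 0, -0.04, 0, 0], [0, 0, -0.04, 0, 0], [0, 0, 0, 0, 0], [0, 0, 0, 0, 0]],
  ],
)

```text
time: 11.6
tool_pos: [590.5, 322.2, 238.7]
tool_rot: [-0.001, 0.998, -0.064, 0.001]
force: [0.7, 0.4, -0.9]
grip_width: 46.6
```

```bash
python3 - <<'E'
from h import *
w=shot("wrist","w3"); t=shot("top","top3")
b=cv2.resize(t["p"][150:290,140:327],(560,420),interpolation=cv2.INTER_CUBIC)
cv2.imwrite("pics/crop6.png",cv2.resize(np.hstack([w["p"],b])[:,:,::-1],(800,300)))
E
```

```text
(no output)
```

View pics/crop6.png

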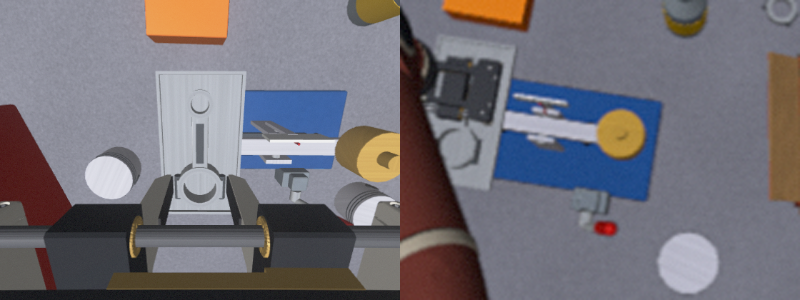

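send_rows(
  motion=[
    [[-0.0215, 0.0372, 0, 0, -0.7], [-0.0215, 0.0372, 0, 0, -0.7], [-0.0215, 0.0372, 0, 0, -0.7], [-0.0215, 0.0372, 0, 0, -0.7], [-0.0215, 0.0372, 0, 0, -0.7]],
  ],
)

```text
time: 12.2
tool_pos: [457.5, 149.6, 236.0]
tool_rot: [0.001, 0.998, -0.064, -0.002]
force: [0.8, -0.5, -0.4]
grip_width: 78.2
```

send_rows(
  motion=[
    [[-0.0215, 0.0372, 0, 0, -0.7], [0, 0, 0, 0, -0.7], [0, 0, 0, 0, -0.7], [0, 0, 0.04, 0, -0.7], [0, 0, 0, 0, -0.7]],
  ],
)

```text
time: 12.7
tool_pos: [431.1, 117.8, 193.9]
tool_rot: [0.001, 0.998, -0.063, -0.004]
force: [-1.1, 1.0, -0.2]
grip_width: 78.7
```

```bash
python3 - <<'E'
from h import *
for n in("scene","top"):
    t=shot(n,n+"4"); g=cv2.cvtColor(t["p"],cv2.COLOR_RGB2HSV); m=(((g[:,:,0]<8)|(g[:,:,0]>172))&(g[:,:,1]>150)&(g[:,:,2]>120)).astype(np.uint8)
    k=np.zeros_like(m); 
    if n=="scene": k[155:190,250:290]=m[155:190,250:290]
    else: k[240:275,210:255]=m[240:275,210:255]
    ys,xs=np.nonzero(k); print(n,len(xs))
    if len(xs): print(xs.min(),xs.max(),ys.min(),ys.max(),cast(t,[(xs.mean(),ys.mean())],130))
    P=[[432,110,142],[435,135,96]]; print(proj(t,P))
w=shot("wrist","w4"); s=load("scene4")
cv2.imwrite("pics/crop7.png",cv2.resize(np.hstack([w["p"],cv2.resize(s["p"][110:245,210:390],(560,420),interpolation=cv2.INTER_CUBIC)])[:,:,::-1],(800,300)))
E
```

```text
scene 16
267 274 165 171 [[435.38660444 122.09133462 130.        ]]
[[266.07259992 165.03953893]
 [272.20608774 172.6673876 ]]
top 0
[[239.98781605 257.22717407]
 [232.84968201 256.5784422 ]]
```

View pics/crop7.png

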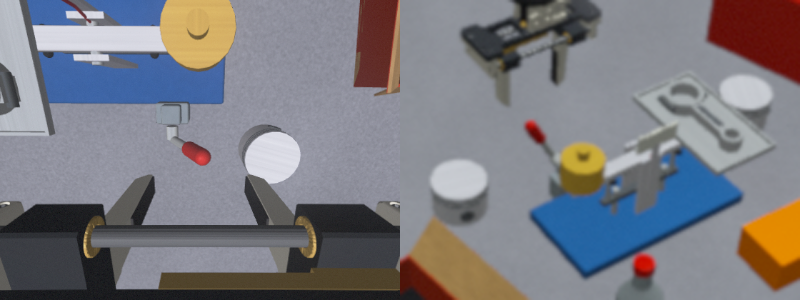

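```bash
python3 - <<'E'
from h import *
w=load("w4"); print(arm.observe()["tool_pos"],"eye",w["eye"]); print(cast(w,[(282,219),(258,203),(242,187)],[142,105,60]))
E
```

```text
[434.43920796 118.12065901 197.81564749] eye [516.67313356 107.8196462  363.15377987]
[[439.41430555 115.36713411 142.        ]
 [444.71305644 136.57015208 105.        ]
 [451.77601845 155.79293799  60.        ]]
```

send_rows(
  motion=[
    [[0.004, 0, 0.03, 0, -0.7], [0, 0, 0.03, 0, -0.7], [0, 0, 0.025, 0, -0.7], [0, 0, 0, 0, -0.7], [0, 0, 0, 0, -0.7]],
  ],
)

```text
time: 13.35
tool_pos: [438.7, 117.2, 113.5]
tool_rot: [-0.0, 0.998, -0.064, 0.001]
force: [-0.3, -0.8, 0.3]
grip_width: 78.8
```

send_rows(
  motion=[
    [[0, -0.02, 0, 0, -0.7], [0, -0.02, 0, 0, -0.7], [0, -0.02, 0, 0, -0.7], [0, -0.01, 0, 0, -0.7], [0, -0.01, 0, 0, -0.7]],
  ],
)

```text
time: 13.85
tool_pos: [448.9, 195.9, 114.0]
tool_rot: [-0.0, 0.998, -0.064, 0.001]
force: [0.6, -4.1, 2.6]
grip_width: 79.2
```

send_rows(
  motion=[
    [[0, -0.008, 0, 0, -0.7], [0, -0.006, 0, 0, -0.7], [0, -0.004, 0, 0, -0.7], [0, 0, 0, 0, -0.7]],
  ],
)

```text
time: 14.25
tool_pos: [450.2, 214.2, 112.4]
tool_rot: [-0.0, 0.998, -0.064, 0.0]
force: [1.1, -1.3, 0.4]
grip_width: 79.1
```

send_rows(
  motion=[
    [[0, -0.004, 0, 0, -0.7], [0, 0, 0, 0, -0.7]],
  ],
)

```text
time: 14.45
tool_pos: [450.1, 217.9, 112.2]
tool_rot: [0.0, 0.998, -0.064, -0.001]
force: [0.4, -2.2, -0.4]
grip_width: 79.3
```

send_rows(
  motion=[
    [[0, -0.003, 0, 0, -0.7], [0, 0, 0, 0, -0.7]],
  ],
)

```text
time: 14.65
tool_pos: [450.3, 221.0, 112.3]
tool_rot: [0.0, 0.998, -0.064, -0.001]
force: [-1.1, -2.1, -1.2]
grip_width: 79.0
```

```bash
python3 - <<'E'
from h import *
s=shot("scene","scene5"); w=shot("wrist","w5")
cv2.imwrite("pics/crop8.png",cv2.resize(np.hstack([w["p"],cv2.resize(s["p"][110:245,210:390],(560,420),interpolation=cv2.INTER_CUBIC)])[:,:,::-1],(800,300)))
E
```

```text
(no output)
```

View pics/crop8.png

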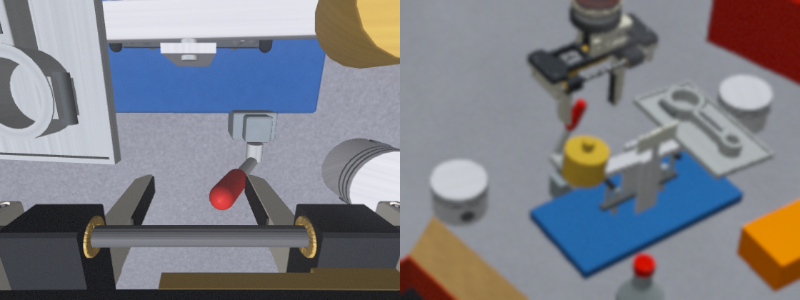

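send_rows(
  motion=[
    [[0, -0.003, 0, 0, -0.7], [0, 0, 0, 0, -0.7]],
  ],
)

```text
time: 14.95
tool_pos: [450.6, 221.8, 112.2]
tool_rot: [0.002, 0.998, -0.064, -0.001]
force: [-2.0, -5.5, 0.1]
grip_width: 79.3
```

send_rows(
  motion=[
    [[0, -0.003, 0, 0, -0.7], [0, 0, 0, 0, -0.7]],
  ],
)

```text
time: 15.15
tool_pos: [450.7, 222.2, 111.9]
tool_rot: [0.004, 0.998, -0.065, -0.002]
force: [-1.2, -8.6, 0.8]
grip_width: 79.0
```

send_rows(
  motion=[
    [[0, -0.003, 0, 0, -0.7], [0, 0, 0, 0, -0.7]],
  ],
)

```text
time: 15.35
tool_pos: [450.7, 222.4, 111.7]
tool_rot: [0.006, 0.998, -0.066, -0.002]
force: [-1.2, -12.4, 2.3]
grip_width: 79.4
```

send_rows(
  motion=[
    [[0, 0.01, 0, 0, -0.7], [0, 0, 0, 0, -0.7], [0, 0, 0, 0, -0.7], [0, 0, 0, 0, -0.7], [0, 0, 0, 0, -0.7]],
  ],
)

```text
time: 15.85
tool_pos: [451.2, 221.0, 112.7]
tool_rot: [-0.001, 0.998, -0.063, 0.0]
force: [-0.1, 0.2, -0.1]
grip_width: 79.3
```

send_rows(
  motion=[
    [[0, 0, 0, 0, -0.7], [0, 0, 0, 0, -0.7], [0, 0, 0, 0, -0.7], [0, 0, 0, 0, -0.7], [0, 0, 0, 0, -0.7]],
  ],
)

```text
time: 16.35
tool_pos: [450.8, 219.8, 112.5]
tool_rot: [-0.0, 0.998, -0.064, -0.0]
force: [-0.2, 0.0, 0.1]
grip_width: 79.3
```

```bash
python3 - <<'E'
from h import *
s=shot("scene","scene6"); a=load("scene4")
f=lambda p:cv2.resize(p[135:235,255:390],(400,296),interpolation=cv2.INTER_CUBIC)
cv2.imwrite("pics/crop9.png",np.hstack([f(a["p"]),f(s["p"])])[:,:,::-1])
print(arm.observe()["force"])
# predicted pan +y,+x corner level/sunk
o=np.array([570.5,213.5]);X=np.array([.992,-.1256]);Y=np.array([.1256,.992])
for t in(0,.12):
    for x in(-100,100):
        y=165*np.cos(t)+21*np.sin(t)*-0; z=115+21-165*np.sin(t); print(t,x,proj(s,[np.r_[o+x*X+y*Y,z]]))
E
```

```text
[-0.29130507  0.02701724 -0.2944424 ]
0 -100 [[338.62305393 140.73883813]]
0 100 [[377.54653116 173.45091745]]
0.12 -100 [[337.70594438 145.32916447]]
0.12 100 [[376.23292331 178.0727091 ]]
```

View pics/crop9.png

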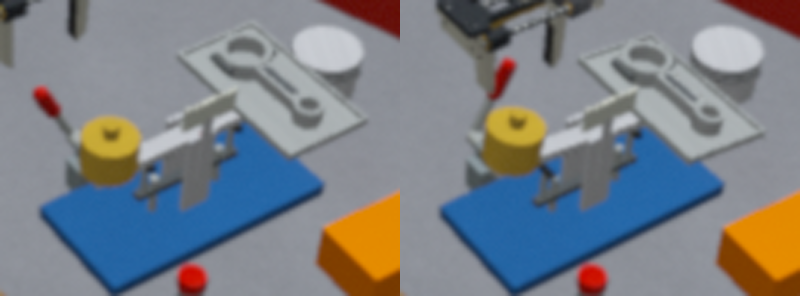

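send_rows(
  motion=[
    [[0, 0, 0, 0, -0.7], [0, 0, 0, 0, -0.7], [0, 0.015, 0, 0, -0.7], [0, 0.02, 0, 0, -0.7], [0, 0.01, 0, 0, -0.7]],
  ],
)

```text
time: 16.9
tool_pos: [444.9, 173.0, 112.7]
tool_rot: [0.0, 0.998, -0.065, -0.0]
force: [0.3, 4.4, 2.1]
grip_width: 79.4
```

send_rows(
  motion=[
    [[0, 0.008, 0, 0, -0.7], [0, 0.008, 0, 0, -0.7], [0, 0.008, 0, 0, -0.7], [0, 0.008, 0, 0, -0.7], [0, 0.008, 0, 0, -0.7]],
  ],
)

```text
time: 17.4
tool_pos: [440.6, 135.9, 112.9]
tool_rot: [-0.001, 0.998, -0.064, 0.001]
force: [0.7, 4.1, 3.8]
grip_width: 79.0
```

send_rows(
  motion=[
    [[0, 0.008, 0, 0, -0.7], [0, 0.008, 0, 0, -0.7], [0, 0.006, 0, 0, -0.7], [0, 0.006, 0, 0, -0.7], [0, 0, 0, 0, -0.7]],
  ],
)

```text
time: 17.9
tool_pos: [435.9, 106.0, 112.1]
tool_rot: [0.001, 0.998, -0.065, -0.001]
force: [0.7, 1.2, 1.7]
grip_width: 79.0
```

Moved about 113 mm back; now small steps to the stop.

send_rows(
  motion=[
    [[0, 0.004, 0, 0, -0.7], [0, 0, 0, 0, -0.7]],
  ],
)

```text
time: 18.1
tool_pos: [435.4, 103.1, 112.1]
tool_rot: [0.0, 0.998, -0.064, -0.001]
force: [1.7, 2.7, -0.3]
grip_width: 78.8
```

send_rows(
  motion=[
    [[0, 0.004, 0, 0, -0.7], [0, 0, 0, 0, -0.7]],
  ],
)

```text
time: 18.3
tool_pos: [434.8, 99.3, 112.3]
tool_rot: [0.0, 0.998, -0.064, -0.001]
force: [0.9, 4.1, -0.1]
grip_width: 79.5
```

send_rows(
  motion=[
    [[0, 0.003, 0, 0, -0.7], [0, 0, 0, 0, -0.7]],
  ],
)

```text
time: 18.5
tool_pos: [434.6, 96.6, 112.5]
tool_rot: [0.0, 0.998, -0.064, -0.0]
force: [1.0, 3.9, -0.2]
grip_width: 78.7
```

send_rows(
  motion=[
    [[0, 0.003, 0, 0, -0.7], [0, 0, 0, 0, -0.7]],
  ],
)

```text
time: 18.7
tool_pos: [434.8, 96.0, 112.7]
tool_rot: [-0.001, 0.998, -0.063, 0.0]
force: [0.1, 7.9, -0.5]
grip_width: 79.2
```

send_rows(
  motion=[
    [[0, 0.004, 0, 0, -0.7], [0, 0, 0, 0, -0.7], [0, 0, 0, 0, -0.7]],
  ],
)

```text
time: 19.0
tool_pos: [435.0, 95.3, 112.9]
tool_rot: [-0.003, 0.998, -0.062, 0.001]
force: [1.6, 13.6, -0.4]
grip_width: 79.4
```

send_rows(
  motion=[
    [[0, -0.025, 0, 0, -0.7], [0, 0, 0, 0, -0.7], [0, 0, -0.04, 0, -0.7], [0, 0, -0.04, 0, -0.7], [0, 0, -0.04, 0, -0.7]],
  ],
)

```text
time: 19.5
tool_pos: [436.1, 111.6, 233.3]
tool_rot: [0.002, 0.998, -0.065, -0.001]
force: [1.6, -0.5, 0.0]
grip_width: 79.2
```

```bash
python3 - <<'E'
from h import *
s=shot("scene","scene7"); t=shot("top","top7"); w=shot("wrist","w7")
a=cv2.resize(s["p"][135:270,170:390],(400,300),interpolation=cv2.INTER_CUBIC)
b=cv2.resize(t["p"][110:330,60:450],(400,300),interpolation=cv2.INTER_AREA)
cv2.imwrite("pics/crop10.png",np.hstack([a,b])[:,:,::-1])
g=lambda n:cv2.cvtColor(load(n)["p"],cv2.COLOR_RGB2GRAY)[135:190,315:390].astype(int)
for n in("scene4","scene6"): print(n,abs(g("scene7")-g(n)).mean())
print(arm.observe()["tool_pos"],arm.observe()["force"])
E
```

```text
scene4 0.7151515151515152
scene6 10.086545454545455
[438.30037252 112.52348547 234.4945515 ] [ 0.3372325  -0.42433357 -0.73185304]
```

View pics/crop10.png

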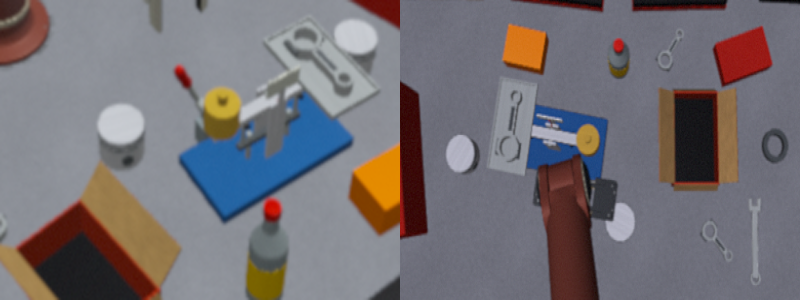

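send_rows(
  motion=[
    [[0, 0, 0, 0, -0.7], [0, 0, 0, 0, -0.7], [0, 0, 0, 0, -0.7]],
  ],
)

```text
time: 19.95
tool_pos: [436.4, 113.9, 231.1]
tool_rot: [0.001, 0.998, -0.064, -0.002]
force: [-0.9, -0.1, 0.2]
grip_width: 79.1
```

```bash
python3 -c "
from station import arm
print(arm.finish_job())"
```

```text
the job is handed in; nothing more can be done
None
```

The job is done and handed in at about 20 s of the 70 s allowed; the hand-in reported no verdict.

- **Flaps:** I pushed both open with the closed fingers. The last pictures show them still folded well outward.
- **Rod:** I gripped it across the shank and laid it in the middle of the pan, pointing across the beam, with the beam still arrested. The weight came off the wrist on contact, before I let go.
- **Lever out:** I pushed it over until the force rose to about 12 N against its stop, then backed off and waited over 1 s. The camera showed the pan corner about 4 px lower, against 4.6 px predicted for full tilt.
- **Lever home:** I pushed it back until the force reached about 14 N, then raised the gripper clear.

In the last check, the scene-camera view of the pan and rod matched the view from before the beam was freed (mean difference 0.7 grey levels, against 10 compared with the sunk pan). So the beam is level again and the rod has not shifted. The other parts look unmoved. I did not measure the joint angles or the other parts' positions directly. No check failed or disagreed; two measurements of the pan's middle differed by about 3.5 mm, well within the tolerance.

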